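Clamp a plaster block in the quick-release vise

ROBOT

A 6-joint arm with a two-finger parallel gripper is mounted at the origin on a cart in front of the work surface, level with it; the furniture and walls round the work are solid. World frame = base frame: x ahead of the robot, y to its left, z up, the work surface at z = 0. Lengths are in m, angles in rad, forces in N, time in s.
With the tool pointing down it reaches from about 0.425 to 0.95 m from the base axis. Payload 3.5 kg.
Tool frame: the origin (TCP) lies at the very end of the fingers, on their centre line; the grasp point (between the pads) lies 19 mm behind it; z points along the fingers, x is the direction in which the jaws open and shut, and the axes are right-handed (so a half turn about z gives the same grasp; the last joint's range is limited). The gripper opens to 85 mm and grips with 20 to 120 N. Pads are 22 mm wide; open, the fingers measure 114 mm over their backs; the gripper's body (76 mm by 85 mm) begins 54 mm behind the grasp point. The pads swing forward as they close: fully open they stand 13 mm farther back than shut.
Start: joints at [0.988, 0.286, 1.577, -0, 1.279, -0.15], TCP at [0.283, 0.613, 0.231] pointing down, gripper open.
Joint ranges: [-2.77, 2.77], [-0.9, 2.22], [0.21, 2.48], [-1.53, 4.67], [0.24, 2.81], [-2.84, 2.84]. Speed limits (rad/s): [2.79, 2.79, 3.14, 3.14, 3.14, 3.14].

INTERFACE

Orientations are given as a unit quaternion [x, y, z, w].
In Python, from plant import ctrl, imaging gives the robot as it stands.
- The arm moves only by the tool arm_command, never from a script. Its argument "commands" is a list that holds one entry, the list of rows, each a list of 6 numbers: the shift along the tool's x, y, z in cm, then the turn, a rotation vector about the tool's x, y, z in degrees. A call has 1 to 10 rows; each row shifts and turns the commanded pose from where the row before left it, along the tool's axes as they then stand; what a row does not reach is not made up. A row lasts 1/12 s, in which the tool goes at most 41.7 mm and 7.16 degrees, less where a joint would pass 70% of its speed; a pose out of reach is approached as far as the arm can. A call with a gripper value outside its range is refused whole. "hand" is the opening, from 0 (shut) to 1 (fully open), set as the call begins (left out, the last holds). The fingers move at their own pace and stop on an object; "squeeze" is the grip in N (left out, the last holds). Time passes only in rows, so rows that do not move let the fingers close. It gives the time, the measured TCP pose, the force and the opening at its end, in the units of the state.
- ctrl.get_state(): the state, without advancing time (a new reading comes with each control period).
- imaging.read_camera(name): name is "scene" or "side" or "wrist"; returns the picture (400x640x3 uint8, red, green, blue); there is no depth.
- imaging.camera_params(name): a dict with "intrinsics" (3x3 intrinsics, pixels), "pose" (4x4, takes a point from camera to world coordinates); the wrist camera has in their place "hand_eye" (4x4, takes a point from camera to tool coordinates, whose origin is the TCP and whose axes are the tool frame's). Camera axes: x right, y down, z forward; pixel columns grow to the right and rows downward; lengths in m; the calibration is good to about 2 mm. A picture is of the moment at which its call begins: read the wrist's pose just before it. camera_params takes no time and is no camera call.
- ctrl.sign_off(): hands the job in, once; it reports no verdict.
The state is a dict: "time": time; "qpos": joint angles; "dq": joint speeds; "joint_efforts": joint torques, N m; "eef_pos": TCP position; "tcp_rot": TCP orientation; "contact_force": force on the tool from outside, world axes, zero at the start; "wrist_torque": the same for the moment, N m; "opening": opening from 0.0 (shut) to 1.0 (fully open).
Only numpy, scipy, OpenCV 4.12 (cv2) and the standard library are available. Lean on these libraries where they do the work, as an engineer would, in place of code of your own. Each camera call takes 0.05 s, during which the arm holds its last target. There are 200 camera calls.

TASK

Clamp the cream plaster block in the blue quick-release vise so that it can be sawn. First, pressing down on its top, draw it forward along the bed until it stops against the aluminium work stop; then press the red quick-release lever down, keep it down while you slide the jaw up to the block, and let the lever go. Finally turn the crank clockwise (seen from the crank's end) until the half-nut has dropped home and the block is held firmly, but do not crush the plaster, and leave the bowl, the pink cast and the marker where they are.

Things in the scene. Friction and masses are not known exactly. Their poses are not given: they have to be found in the camera images.
- vise: Blue quick-release vise bolted to the bench. Origin: middle of its foot, on the bench; y: travel, toward the fixed jaw; x: across, away from the stop; z up. Steel bed at z 38 mm, x -40..40. Fixed jaw lining: y 70, to z 70. Work stop: aluminium bar along the near side of the bed, its face at x -30, y 33..70, z 44..60. Saddle 80 wide, top z 102. Screw axis: x 0, z 64, along y.
- block_center (a point): Centre of the loose cream plaster block, about 0.11 kg: 46 mm along its x, 52 along its y, 36 high, edges rounded; x and y roughly along the vise's. It lies on the smooth bed between the jaws, its flat top 74 mm above the bench, above the jaws (70). Home against the stop its centre lies at x -7 mm in the vise's frame.
- paddle (a point): Point on top of the red quick-release lever, a flat paddle 30 mm wide, 39 long along the vise's y, top 93 mm above the bench, behind the saddle. The saddle's rear wall (to 102 mm high) lies 21 mm from this point toward the fixed jaw: push on it, or just drag the pressed lever, to slide the saddle. Crank hub and arm lie 25 mm or more on the other side. Spring: 5 to 8 N here; full travel here 8.5 mm.
- jaw_face (a point): Centre of the moving jaw's rubber lining (58 mm wide, 29 high), on its face. It gives by up to 4 mm at 12 N per mm, then is hard. Jaw, screw and lever ride on the saddle.
- crank_grip (a point): Centre of the crank's black free-turning grip, a cylinder 15 mm thick and 38 long, lying along the vise's y beyond the crank arm (arm 20 mm from this point, toward the jaws). It goes round the screw axis on a radius of 34 mm; nothing stands round it, but at the bottom it is only 30 mm above the bench.
- saddle (a joint): Slide of the saddle along the vise's +y, m; 0 is fully open (lining at y -35 mm in the vise's frame with the screw at 0), grows as it closes. Drag about 2 N. Locked by the half-nut in steps of 8 mm, with 1 mm play, unless the lever is pressed.
- lever (a joint): Angle of the quick-release lever, rad: 0 released with the half-nut home, 0.25 fully pressed; free above 0.16. When let go, and at the start, the half-nut may rest on a crest of the rack (0.1 to 0.15): it drops in by itself, to 0, as the saddle shifts up to 4 mm either way, as it does when the screw pushes it back.
- screw (a joint): Turn of the screw, rad, -2.5 to 15. At 0 the crank arm points along the vise's -x, at +1.57 up; tightening (clockwise seen from the crank's end) grows. 8 mm a turn: moves jaw and crank +y on the saddle (never more than 19 mm). Turns free at about 3 N at the grip; let go when tight it springs back a little and still holds about 60 N; 5 to 10 N tangentially is firm, 15 N or more (400 N at the block) crushes the plaster.
- bowl: Blue-grey rubber mixing bowl behind the vise, 90 mm wide, 61 high; origin under its centre. Leave it.
- cast: Pink dental cast left of the vise, 60x77x26 mm; origin under its centre. Leave it.
- marker: Black marker with a red band in front of the vise, to its right, 127 mm long, 16 thick; origin under its centre. Leave it.
Things that resemble listed ones, but are neither listed nor needed, are in the scene too. Leave any black or green look-alike of the part that bears block_center alone.

How it is judged:
By the outcome, as a careful person would: the job done as asked, in the order asked, and still so for the second after the job is handed in, with the robot touching nothing.
It also fails if it takes over 62 s, if anything falls off the work surface, if the arm or the gripper's body presses on something with over 40 N, if the wrist force passes 120 N, or if a joint passes its speed limit or range.

## Working session

There is one attempt and no reset: what is moved stays moved. The work goes in short steps, Python scripts to look and compute and a tool call to move; the robot and the scene stay as the last step left them, time stands still between calls to the robot, and variables do not carry over. Pictures are saved under pics/ and viewed, about 8 in all and at most 12, crops included, and the job is handed in when it is done.

Besides the shell and the picture viewer there is one more tool, called as a command line: name --argument value ..., lists and objects as JSON in quotes. arm_command: Moves the arm, as the interface text tells. Its arguments: {"type":"object","properties":{"commands":{"type":"array","items":{"type":"array","items":{"type":"array","items":{"type":"number"}}}},"hand":{"type":"number"},"squeeze":{"type":"number"}},"required":["commands"]}

```bash
ls; mkdir -p pics; cat > h.py <<'E'
import numpy as np, cv2
from scipy.spatial.transform import Rotation as R
from plant import ctrl, imaging
def snap(n,f):
    s=ctrl.get_state(); im=imaging.read_camera(n); cv2.imwrite('pics/'+f,im[:,:,::-1]); return s,im
def cam(n,s=None):
    p=imaging.camera_params(n); K=np.array(p['intrinsics'])
    if 'pose' in p: T=np.array(p['pose'])
    else:
        T=np.eye(4);T[:3,:3]=R.from_quat(s['tcp_rot']).as_matrix();T[:3,3]=s['eef_pos'];T=T@np.array(p['hand_eye'])
    return K,T
def atz(K,T,uv,z):
    d=T[:3,:3]@np.linalg.inv(K)@np.array([uv[0],uv[1],1.]); return T[:3,3]+d*(z-T[2,3])/d[2]
def proj(K,T,p):
    q=K@(T[:3,:3].T@(np.asarray(p,float)-T[:3,3])); return q[:2]/q[2]
E
python3 - <<'E'
from h import *
import numpy as np
np.set_printoptions(precision=4,suppress=True)
for n in('scene','side'):
    s,im=snap(n,n+'0.png'); print(cam(n))
print(s); print(imaging.camera_params('wrist'))
a=cv2.imread('pics/scene0.png');b=cv2.imread('pics/side0.png')
E
```

```text
pics
(array([[382.4638,   0.    , 320.1609],
       [  0.    , 382.4638, 204.8243],
       [  0.    ,   0.    ,   1.    ]]), array([[-0.6419, -0.3103,  0.7012, -0.0539],
       [-0.7667,  0.2765, -0.5794,  0.6204],
       [-0.0141, -0.9095, -0.4154,  0.4541],
       [ 0.    ,  0.    ,  0.    ,  1.    ]]))
(array([[409.8722,   0.    , 317.5856],
       [  0.    , 409.8722, 202.0125],
       [  0.    ,   0.    ,   1.    ]]), array([[ 0.9854, -0.0945,  0.1415,  0.4129],
       [-0.1695, -0.4713,  0.8655, -0.7638],
       [-0.0151, -0.8769, -0.4805,  0.5448],
       [ 0.    ,  0.    ,  0.    ,  1.    ]]))
{'time': 0.05, 'qpos': array([ 0.988 ,  0.2872,  1.5782,  0.    ,  1.2786, -0.1499]), 'dq': array([-0.0007, -0.0006, -0.0012, -0.0017,  0.0021, -0.0001]), 'joint_efforts': array([  0.0007, -40.7557, -29.3924,  -0.0002,   0.0036,  -0.    ]), 'eef_pos': array([0.2827, 0.6122, 0.2299]), 'tcp_rot': array([ 0.8425,  0.5388, -0.0011,  0.0005]), 'contact_force': array([ 0.7556,  0.1148, -1.0839]), 'wrist_torque': array([-0.0436,  0.0467, -0.001 ]), 'opening': 1.0014551294748468}
{'intrinsics': array([[278.7167,   0.    , 321.6155],
       [  0.    , 278.7167, 196.6344],
       [  0.    ,   0.    ,   1.    ]]), 'hand_eye': array([[ 1.    , -0.0005,  0.0003,  0.0002],
       [ 0.0004,  0.9545,  0.2982, -0.0747],
       [-0.0004, -0.2982,  0.9545, -0.1419],
       [ 0.    ,  0.    ,  0.    ,  1.    ]])}
```

View pics/scene0.png

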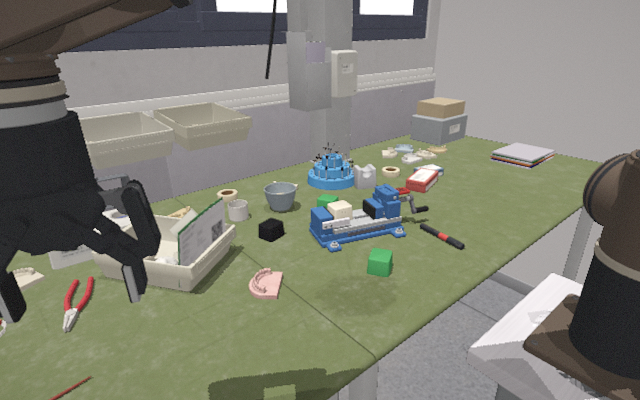

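View pics/side0.png

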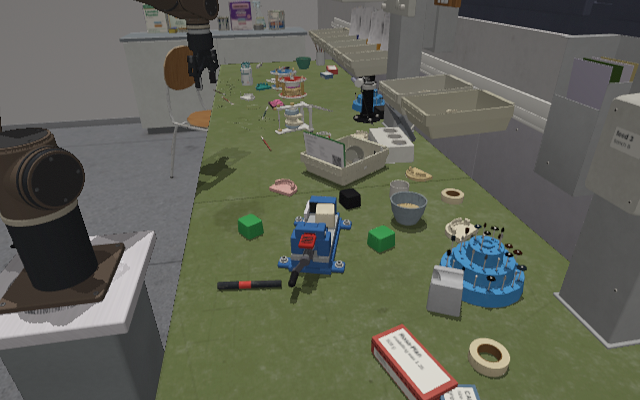

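The cream block between the jaws is at scene (340,210) and side (322,215). The look-alikes are the black cube at scene (271,229) and the green cubes at (380,262) and (327,202). The red lever is at side (307,240), the crank grip near side (297,275) and the marker at side (250,285).

```bash
python3 - <<'E'
from h import *
np.set_printoptions(precision=4,suppress=True)
K,T=cam('side'); k,t=cam('scene')
for n,uv,uv2,z in [('block',(322,213),(340,207),.074),('paddle',(307,240),(404,193),.093),('bolt',(286,264),(399,233),.005),('boltR',(340,266),None,.005),('boltL2',None,(335,245),.005)]:
    print(n, atz(K,T,uv,z) if uv else '', atz(k,t,uv2,z) if uv2 else '')
a=cv2.imread('pics/scene0.png')[170:260,295:445];b=cv2.imread('pics/side0.png')[185:300,250:400]
cv2.imwrite('pics/c0.png',cv2.resize(np.vstack([a,b]),None,fx=2.9,fy=2.9,interpolation=cv2.INTER_CUBIC))
s=ctrl.get_state();print(R.from_quat(s['tcp_rot']).as_matrix())
E
```

```text
block [0.5526 0.031  0.074 ] [0.5471 0.0631 0.074 ]
paddle [ 0.4992 -0.0988  0.093 ] [ 0.4735 -0.079   0.093 ]
bolt [ 0.4581 -0.0516  0.005 ] [ 0.4514 -0.0433  0.005 ]
boltR [ 0.5706 -0.0804  0.005 ] 
boltL2  [0.5113 0.111  0.005 ]
[[ 0.4194  0.9078 -0.0012]
 [ 0.9078 -0.4194 -0.0018]
 [-0.0021 -0.0003 -1.    ]]
```

View pics/c0.png

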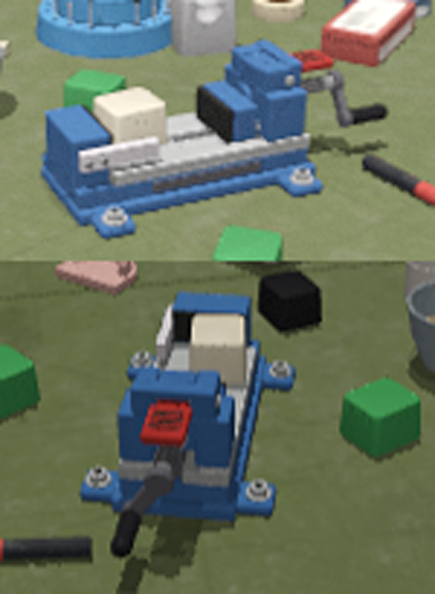

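The crop shows the cream block on the bed by the fixed jaw, with the aluminium stop on the robot's side. The red paddle sits behind the saddle and the crank grip points low and to the left. Next I move above the vise for a wrist view.

arm_command --commands '[[[-2.75, 2.55, 0, 0, 0, 0], [-2.75, 2.55, 0, 0, 0, 0], [-2.75, 2.55, 0, 0, 0, 0], [-2.75, 2.55, 0, 0, 0, 0], [-2.75, 2.55, 0, 0, 0, 0], [-2.75, 2.55, 0, 0, 0, 0], [-2.75, 2.55, 0, 0, 0, 0], [-2.75, 2.55, 0, 0, 0, 0], [-2.75, 2.55, 0, 0, 0, 0], [-2.75, 2.55, 0, 0, 0, 0]]]' --hand 0

```text
time: 0.93
eef_pos: [0.399, 0.2544, 0.2309]
tcp_rot: [0.842, 0.539, -0.0, -0.0]
contact_force: [0.7, 0.1, 0.5]
opening: 0.0
```

arm_command --commands '[[[-2.75, 2.55, 0, 0, 0, 0], [-2.75, 2.55, 0, 0, 0, 0], [-2.75, 2.55, 0, 0, 0, 0], [-2.75, 2.55, 0, 0, 0, 0], [-2.75, 2.55, 0, 0, 0, 0], [-2.75, 2.55, 0, 0, 0, 0], [0, 0, 0, 0, 0, 0], [0, 0, 0, 0, 0, 0], [0, 0, 0, 0, 0, 0]]]'

```text
time: 1.68
eef_pos: [0.4685, 0.0425, 0.2308]
tcp_rot: [0.843, 0.539, -0.0, -0.001]
contact_force: [0.2, -0.1, -0.5]
opening: -0.001
```

```bash
python3 - <<'E'
from h import *
np.set_printoptions(precision=4,suppress=True)
s,im=snap('wrist','w1.png'); import pickle; pickle.dump(s,open('w1.pkl','wb'))
K,T=cam('wrist',s); print(s['time'],s['eef_pos'],s['qpos'],s['opening'])
u,v=proj(K,T,[.505,.0,.04]); print(u,v)
u0=int(np.clip(u-160,0,320));v0=int(np.clip(v-120,0,160)); print(u0,v0)
cv2.imwrite('pics/w1c.png',cv2.resize(cv2.imread('pics/w1.png')[v0:v0+240,u0:u0+320],None,fx=2.5,fy=2.5,interpolation=cv2.INTER_CUBIC))
E
```

```text
1.6833 [0.4685 0.0425 0.2308] [-0.1261 -0.1782  2.0625  0.0005  1.2586 -1.2636] -0.001433145137007105
303.168014802587 213.18102811256267
143 93
```

View pics/w1c.png

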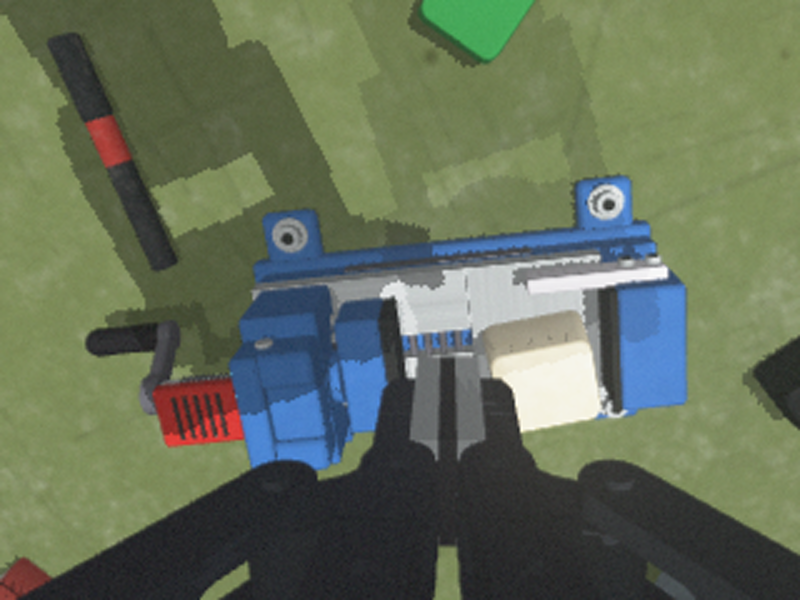

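```bash
cat >> h.py <<'E'
def tri(obs):
    A=np.zeros((3,3));b=np.zeros(3);L=[]
    for K,T,uv in obs:
        d=T[:3,:3]@np.linalg.inv(K)@np.array([uv[0],uv[1],1.]);d/=np.linalg.norm(d);P=np.eye(3)-np.outer(d,d);A+=P;b+=P@T[:3,3];L.append((P,T[:3,3]))
    x=np.linalg.solve(A,b);return x,[round(1e3*np.linalg.norm(P@(x-c)),1) for P,c in L]
E
python3 - <<'E'
from h import *
import pickle
np.set_printoptions(precision=4,suppress=True)
s=pickle.load(open('w1.pkl','rb'));W=cam('wrist',s);S=cam('side');C=cam('scene')
w=lambda x,y:(*W,(x/2.5+143,y/2.5+93)); sc=lambda x,y:(*C,(x/2.9+295,y/2.9+170)); sd=lambda x,y:(*S,(x/2.9+250,(y-261)/2.9+185))
print('A',tri([w(288,236),sc(302,177),sd(97,478)]))
print('B',tri([w(605,203),sc(113,216),sd(142,362)]))
zb=.008
for p in [(97,478),(142,362),(259,491),(280,371)]: print(atz(*S,sd(*p)[2],zb))
for p in [(288,236),(605,203)]: print('w',atz(*W,w(*p)[2],zb))
print('grip ends', [tri([w(92,342),sd(122,547),sc(385,112)]),tri([w(172,336),sd(137,515),sc(345,118)])])
print('stop top ends',[atz(*W,w(*p)[2],.06) for p in [(530,288),(667,274)]])
print('block top corners z74',[atz(*W,w(*p)[2],.074) for p in [(492,350),(588,342),(525,431),(600,414)]])
print('paddle corners z93',[atz(*W,w(*p)[2],.093) for p in [(155,388),(168,446),(245,436),(240,378)]])
print('lining mov top edge z70',[atz(*W,w(*p)[2],.070) for p in [(390,300),(402,372)]])
print('lining fix top z70',[atz(*W,w(*p)[2],.070) for p in [(612,292),(622,410)]])
print('saddle top z102',[atz(*W,w(*p)[2],.102) for p in [(243,470),(338,460)]])
E
```

```text
A (array([ 0.4539, -0.0447,  0.0105]), [np.float64(1.6), np.float64(1.7), np.float64(1.0)])
B (array([0.5092, 0.1164, 0.01  ]), [np.float64(1.1), np.float64(0.6), np.float64(0.7)])
[ 0.4539 -0.0398  0.008 ]
[0.5089 0.1201 0.008 ]
[ 0.5696 -0.0782  0.008 ]
[0.6233 0.0823 0.008 ]
w [ 0.4558 -0.0461  0.008 ]
w [0.511  0.1165 0.008 ]
grip ends [(array([ 0.4582, -0.1579,  0.0352]), [np.float64(1.1), np.float64(3.2), np.float64(4.0)]), (array([ 0.4735, -0.1214,  0.0328]), [np.float64(1.7), np.float64(1.5), np.float64(2.9)])]
stop top ends [array([0.519 , 0.0632, 0.06  ]), array([0.5398, 0.1248, 0.06  ])]
block top corners z74 [array([0.5346, 0.0356, 0.074 ]), array([0.5497, 0.0779, 0.074 ]), array([0.5808, 0.0328, 0.074 ]), array([0.5874, 0.0693, 0.074 ])]
paddle corners z93 [array([ 0.4798, -0.1058,  0.093 ]), array([ 0.5076, -0.1162,  0.093 ]), array([ 0.5179, -0.0815,  0.093 ]), array([ 0.4915, -0.0689,  0.093 ])]
lining mov top edge z70 [array([0.4934, 0.0024, 0.07  ]), array([ 0.5288, -0.0087,  0.07  ])]
lining fix top z70 [array([0.533 , 0.0972, 0.07  ]), array([0.5924, 0.0798, 0.07  ])]
saddle top z102 [array([ 0.5289, -0.086 ,  0.102 ]), array([ 0.5423, -0.0449,  0.102 ])]
```

arm_command --commands '[[[0, 0, 0, 0, 0, -6], [1.25, 2.85, 0, 0, 0, 0], [1.25, 2.85, 0, 0, 0, 0], [1.25, 2.8, 0, 0, 0, 0], [0, 0, 3.6, 0, 0, 0], [0, 0, 3.6, 0, 0, 0], [0, 0, 3.6, 0, 0, 0], [0, 0, 3.0, 0, 0, 0], [0, 0, 0, 0, 0, 0], [0, 0, 0, 0, 0, 0]]]'

```text
time: 2.57
eef_pos: [0.5597, 0.052, 0.0917]
tcp_rot: [0.812, 0.583, -0.002, -0.002]
contact_force: [-0.5, 0.0, 0.5]
opening: -0.004
```

```bash
cat > c.py <<'E'
from h import *
import sys
s,im=snap('wrist',sys.argv[1]+'w.png'); s2,im2=snap('side',sys.argv[1]+'s.png'); _,im3=snap('scene',sys.argv[1]+'c.png')
import pickle; pickle.dump(s,open(sys.argv[1]+'.pkl','wb'))
a=cv2.resize(im[60:360,120:520],None,fx=2,fy=2,interpolation=2)[:,:800]
b=np.hstack([cv2.resize(im2[185:300,250:400],(391,300),interpolation=2),cv2.resize(im3[170:275,300:440],(400,300),interpolation=2)])
b=np.pad(b,((0,0),(0,9),(0,0)))
cv2.imwrite('pics/'+sys.argv[1]+'.png',cv2.resize(np.vstack([a,b]),(533,600),interpolation=3)[:,:,::-1])
print(s['time'],s['eef_pos'],s['qpos'].round(3),s['contact_force'].round(1))
E
python3 c.py k1
```

```text
2.5667 [0.55966978 0.05203926 0.09170159] [-0.088  0.201  1.955  0.     0.99  -1.333] [-0.5  0.   0.5]
```

View pics/k1.png

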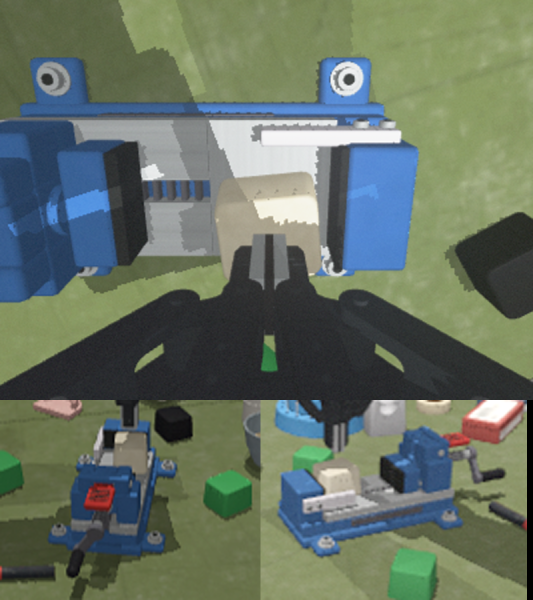

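The wrist view shows the tool aligned with the vise and the shut fingertips over the middle of the block top (image (268,235)). The block is about 18 mm short of the stop.

arm_command --commands '[[[0, 0, 1.2, 0, 0, 0], [0, 0, 0.4, 0, 0, 0], [0, 0, 0.2, 0, 0, 0], [0, 0, 0.1, 0, 0, 0], [0, 0, 0.1, 0, 0, 0], [0, 0, 0, 0, 0, 0]]]'

```text
time: 3.22
eef_pos: [0.5617, 0.0502, 0.0741]
tcp_rot: [0.813, 0.582, 0.0, 0.0]
contact_force: [-2.9, 0.1, 4.0]
opening: 0.001
```

arm_command --commands '[[[0, 0, 0.15, 0, 0, 0], [0, 0, 0.1, 0, 0, 0], [0, -0.2, 0, 0, 0, 0], [0, -0.3, 0, 0, 0, 0], [0, -0.3, 0, 0, 0, 0], [0, -0.3, 0, 0, 0, 0], [0, -0.2, 0, 0, 0, 0], [0, 0, 0, 0, 0, 0]]]'

```text
time: 3.88
eef_pos: [0.5527, 0.054, 0.0741]
tcp_rot: [0.813, 0.582, 0.003, 0.003]
contact_force: [1.8, -0.5, 7.9]
opening: -0.001
```

arm_command --commands '[[[0, -0.2, 0, 0, 0, 0], [0, -0.2, 0, 0, 0, 0], [0, -0.2, 0, 0, 0, 0], [0, -0.1, 0, 0, 0, 0], [0, -0.1, 0, 0, 0, 0], [0, 0, 0, 0, 0, 0]]]'

```text
time: 4.38
eef_pos: [0.5454, 0.0565, 0.0741]
tcp_rot: [0.813, 0.582, 0.004, 0.003]
contact_force: [2.2, -1.1, 7.0]
opening: 0.003
```

arm_command --commands '[[[0, -0.1, 0, 0, 0, 0], [0, -0.1, 0, 0, 0, 0], [0, -0.1, 0, 0, 0, 0], [0, 0, 0, 0, 0, 0]]]'

```text
time: 4.72
eef_pos: [0.5429, 0.0571, 0.0741]
tcp_rot: [0.813, 0.582, 0.004, 0.004]
contact_force: [3.5, -1.3, 5.8]
opening: 0.0
```

arm_command --commands '[[[0, -0.1, 0.05, 0, 0, 0], [0, -0.1, 0.05, 0, 0, 0], [0, -0.1, 0, 0, 0, 0], [0, -0.1, 0, 0, 0, 0], [0, 0, 0, 0, 0, 0]]]'

```text
time: 5.13
eef_pos: [0.5405, 0.058, 0.0742]
tcp_rot: [0.813, 0.582, 0.005, 0.005]
contact_force: [3.9, -2.1, 7.8]
opening: -0.002
```

```bash
python3 c.py k2
```

```text
5.1333 [0.54045401 0.05797202 0.07418481] [-7.900e-02  1.800e-01  2.018e+00 -2.000e-03  9.300e-01 -1.321e+00] [ 3.9 -2.1  7.8]
```

View pics/k2.png

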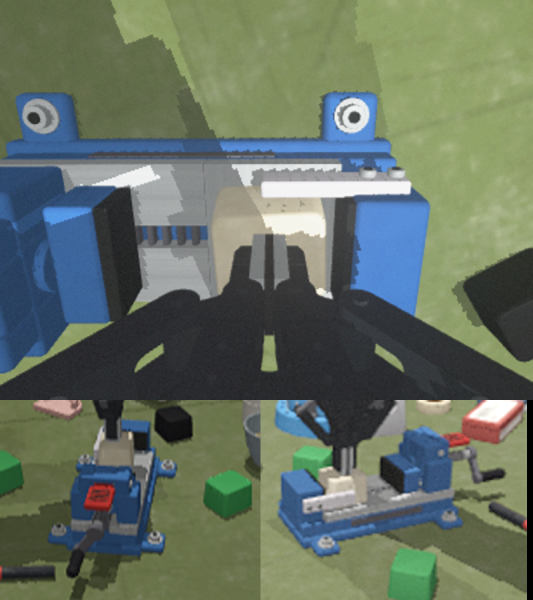

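The block's near side now lies along the stop bar (wrist view, edge at about row 187). The pull rose to 4.4 N against about 1.8 N of sliding drag while the tips slipped, so the stop is holding it. Next I lift and go to the paddle.

arm_command --commands '[[[0, 0, -2.5, 0, 0, 0], [0, 0, -4.0, 0, 0, 0], [-3.9, 0.35, 0, 0, 0, 0], [-3.9, 0.35, 0, 0, 0, 0], [-3.9, 0.35, 0, 0, 0, 0], [-3.9, 0.35, 0, 0, 0, 0], [0, 0, 2.0, 0, 0, 0], [0, 0, 0, 0, 0, 0], [0, 0, 0, 0, 0, 0]]]'

```text
time: 6.03
eef_pos: [0.4969, -0.0927, 0.1137]
tcp_rot: [0.813, 0.582, -0.001, -0.001]
contact_force: [0.0, -0.0, -0.4]
opening: -0.001
```

```bash
python3 c.py k3
```

```text
6.0333 [ 0.49688044 -0.09271655  0.11374657] [-0.386  0.047  2.08   0.     1.018 -1.627] [ 0.  -0.  -0.4]
```

View pics/k3.png

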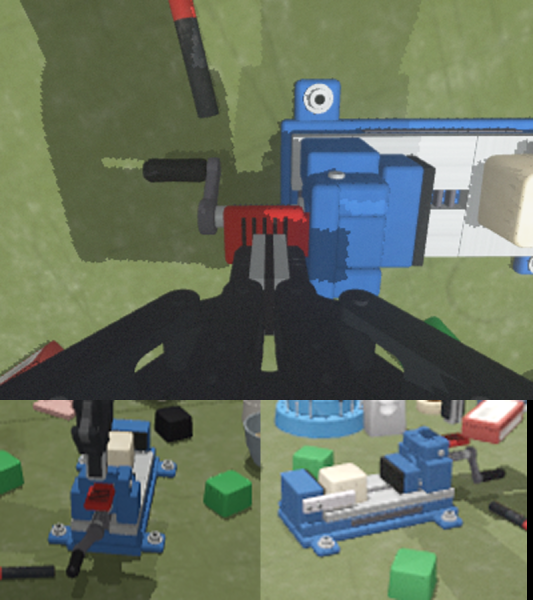

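The tips (columns 250–288) are centred over the red paddle (225–308), with the saddle wall at column 308. The grip is at about (175,170) and the hub at about (207,218). Pressing now.

arm_command --commands '[[[0, 0, 1.6, 0, 0, 0], [0, 0, 0.4, 0, 0, 0], [0, 0, 0.4, 0, 0, 0], [0, 0, 0.4, 0, 0, 0], [0, 0, 0.3, 0, 0, 0], [0, 0, 0.2, 0, 0, 0], [0, 0, 0, 0, 0, 0], [0, 0, 0, 0, 0, 0]]]'

```text
time: 6.85
eef_pos: [0.498, -0.092, 0.0853]
tcp_rot: [0.813, 0.583, -0.001, -0.001]
contact_force: [-9.8, 3.9, 17.6]
opening: 0.002
```

arm_command --commands '[[[0.1, -0.2, -0.05, 0, 0, 0], [0.3, 0, 0, 0, 0, 0], [0.4, 0, 0, 0, 0, 0], [0.4, 0, 0, 0, 0, 0], [0.4, 0, 0, 0, 0, 0], [0.4, 0, 0, 0, 0, 0], [0, 0, 0, 0, 0, 0]]]'

```text
time: 7.43
eef_pos: [0.5043, -0.0727, 0.0855]
tcp_rot: [0.813, 0.583, 0.001, 0.001]
contact_force: [-3.1, 2.7, 11.5]
opening: 0.001
```

```bash
cat > b.py <<'E'
from h import *
import sys
# saddle vs TCP: horizontal extent of tall blue saddle in wrist image, and of the rest of row
_,im=snap('wrist',sys.argv[1])
for f in ('pics/k3w.png','pics/'+sys.argv[1]):
    h=cv2.cvtColor(cv2.imread(f),cv2.COLOR_BGR2HSV); m=cv2.inRange(h,(100,110,60),(125,255,255))
    for r in (205,215,225): 
        c=np.where(m[r]>0)[0]; br=np.split(c,np.where(np.diff(c)>4)[0]+1); print(f,r,[(b[0],b[-1]) for b in br if len(b)>4])
E
python3 b.py s1.png
```

```text
pics/k3w.png 205 [(np.int64(331), np.int64(342)), (np.int64(347), np.int64(435)), (np.int64(594), np.int64(637))]
pics/k3w.png 215 [(np.int64(349), np.int64(434)), (np.int64(591), np.int64(634))]
pics/k3w.png 225 [(np.int64(353), np.int64(432)), (np.int64(588), np.int64(630))]
pics/s1.png 205 [(np.int64(306), np.int64(311)), (np.int64(349), np.int64(371)), (np.int64(388), np.int64(453)), (np.int64(607), np.int64(639))]
pics/s1.png 215 [(np.int64(307), np.int64(317)), (np.int64(324), np.int64(328)), (np.int64(334), np.int64(338)), (np.int64(345), np.int64(452)), (np.int64(604), np.int64(639))]
pics/s1.png 225 [(np.int64(351), np.int64(450)), (np.int64(601), np.int64(639))]
```

The saddle stays fixed relative to the tool in the wrist image, so it is following. I continue sliding.

arm_command --commands '[[[0.4, 0, 0, 0, 0, 0], [0.4, 0, 0, 0, 0, 0], [0.4, 0, 0, 0, 0, 0], [0.4, 0, 0, 0, 0, 0], [0.3, 0, 0, 0, 0, 0], [0.2, 0, 0, 0, 0, 0], [0, 0, 0, 0, 0, 0]]]'

```text
time: 8.07
eef_pos: [0.5109, -0.053, 0.0855]
tcp_rot: [0.813, 0.583, 0.001, 0.001]
contact_force: [-3.2, 1.1, 11.3]
opening: 0.001
```

arm_command --commands '[[[0.2, 0, 0, 0, 0, 0], [0.2, 0, 0, 0, 0, 0], [0.1, 0, 0, 0, 0, 0], [0, 0, 0, 0, 0, 0]]]'

```text
time: 8.4
eef_pos: [0.5124, -0.0486, 0.0855]
tcp_rot: [0.813, 0.583, 0.001, 0.001]
contact_force: [-3.8, -0.3, 11.6]
opening: -0.002
```

arm_command --commands '[[[0.1, 0, 0, 0, 0, 0], [0.1, 0, 0, 0, 0, 0], [0.1, 0, 0, 0, 0, 0], [0, 0, 0, 0, 0, 0]]]'

```text
time: 8.73
eef_pos: [0.5134, -0.0458, 0.0855]
tcp_rot: [0.813, 0.583, 0.001, 0.001]
contact_force: [-4.5, -0.3, 10.4]
opening: 0.002
```

arm_command --commands '[[[0.1, 0, 0, 0, 0, 0], [0.1, 0, 0, 0, 0, 0], [0.1, 0, 0, 0, 0, 0], [0, 0, 0, 0, 0, 0]]]'

```text
time: 9.07
eef_pos: [0.5142, -0.0434, 0.0855]
tcp_rot: [0.812, 0.583, -0.0, 0.002]
contact_force: [-4.4, -1.1, 10.9]
opening: -0.001
```

```bash
python3 c.py k4; python3 b.py s2.png | tail -3
```

```text
9.0667 [ 0.51418506 -0.043449    0.08547269] [-2.800e-01  1.110e-01  2.072e+00 -2.000e-03  9.560e-01 -1.524e+00] [-4.4 -1.1 10.9]
pics/s2.png 205 [(np.int64(349), np.int64(371)), (np.int64(388), np.int64(453)), (np.int64(557), np.int64(608))]
pics/s2.png 215 [(np.int64(294), np.int64(298)), (np.int64(304), np.int64(308)), (np.int64(315), np.int64(319)), (np.int64(325), np.int64(329)), (np.int64(336), np.int64(340)), (np.int64(347), np.int64(452)), (np.int64(554), np.int64(605))]
pics/s2.png 225 [(np.int64(351), np.int64(450)), (np.int64(552), np.int64(602))]
```

View pics/k4.png

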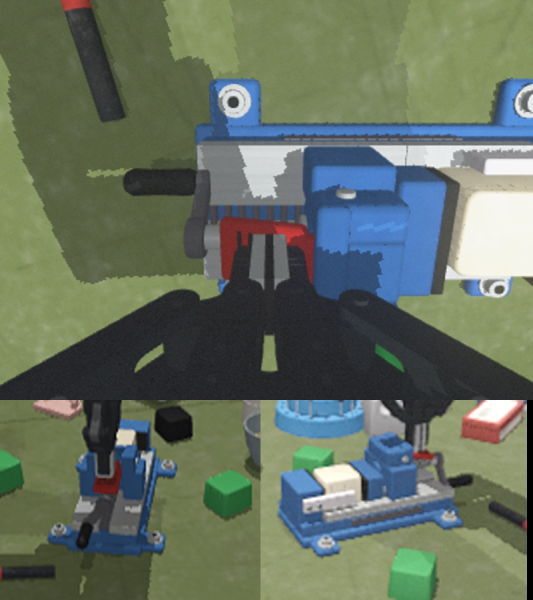

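The wrist view shows the jaw lining at the block's rear (column 455), and the scene view shows the block close to the fixed jaw. I push on gently.

arm_command --commands '[[[0.1, 0, 0, 0, 0, 0], [0.1, 0, 0, 0, 0, 0], [0.1, 0, 0, 0, 0, 0], [0, 0, 0, 0, 0, 0]]]'

```text
time: 9.6
eef_pos: [0.5145, -0.0424, 0.0855]
tcp_rot: [0.812, 0.584, -0.002, 0.003]
contact_force: [-8.0, -7.0, 12.1]
opening: 0.003
```

```bash
python3 b.py s3.png | tail -3
```

```text
pics/s3.png 205 [(np.int64(349), np.int64(370)), (np.int64(387), np.int64(453)), (np.int64(556), np.int64(608))]
pics/s3.png 215 [(np.int64(293), np.int64(297)), (np.int64(303), np.int64(307)), (np.int64(314), np.int64(318)), (np.int64(324), np.int64(328)), (np.int64(335), np.int64(339)), (np.int64(346), np.int64(452)), (np.int64(554), np.int64(605))]
pics/s3.png 225 [(np.int64(351), np.int64(450)), (np.int64(551), np.int64(602))]
```

The force along the travel rose to about 9 N, so the block is now up against the fixed jaw. I release the lever.

arm_command --commands '[[[-0.1, 0.1, -0.6, 0, 0, 0], [0, 0, -1.0, 0, 0, 0], [0, 0, -3.0, 0, 0, 0], [0, 0, -4.0, 0, 0, 0], [-2.0, -1.0, -3.0, 0, 0, 0], [-2.0, -1.0, 0, 0, 0, 0], [0, 0, 0, 0, 0, 0], [0, 0, 0, 0, 0, 0]]]' --hand 0.5

```text
time: 10.32
eef_pos: [0.4826, -0.0729, 0.1991]
tcp_rot: [0.813, 0.582, 0.001, 0.001]
contact_force: [-0.3, -0.6, -0.7]
opening: 0.499
```

```bash
python3 c.py k5
```

```text
10.3167 [ 0.48256798 -0.07285275  0.19911054] [-0.358 -0.105  2.058  0.     1.187 -1.6  ] [-0.3 -0.6 -0.7]
```

View pics/k5.png

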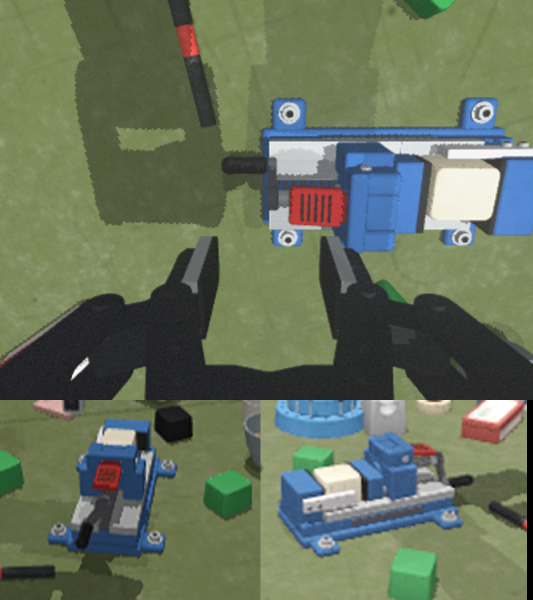

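```bash
python3 - <<'E'
from h import *
import pickle
np.set_printoptions(precision=4,suppress=True)
s=pickle.load(open('k5.pkl','rb'));W=cam('wrist',s);S=cam('side');C=cam('scene')
w=lambda x,y:(*W,(x/1.333+120,y/1.333+60)); sd=lambda x,y:(*S,(250+x/1.738,185+(y-400)/1.739)); sc=lambda x,y:(*C,(300+(x-261)/1.905,170+(y-400)/1.905))
y=np.array([.322,.947,0]);x=np.array([.947,-.322,0]);O=np.array([.539,.020,0])
f=lambda p:np.array([(p-O)@x,(p-O)@y,p[2]])
for n,o in [('outer',[w(223,165),sd(80,545),sc(472,480)]),('inner',[w(266,164),sd(93,515),sc(450,483)])]:
    p,e=tri(o);print(n,p,f(p),e)
    for z in (.04,.05,.064): print('  wrist@z',f(atz(*W,o[0][2],z)))
for p in [(290,113),(483,112),(288,237),(462,237)]: print('bolt',f(atz(*W,w(*p)[2],.010)))
for p in [(290,193),(340,186),(291,225),(342,222)]: print('pad',f(atz(*W,w(*p)[2],.093)))
for p in [(433,157),(492,160),(432,221),(496,220)]: print('block',f(atz(*W,w(*p)[2],.074)))
print('stop',f(atz(*W,w(448,157)[2],.06)))
for f_ in ('scene','side'):pass
E
```

```text
outer [ 0.4738 -0.1108  0.0342] [-0.0196 -0.1449  0.0342] [np.float64(2.0), np.float64(1.6), np.float64(2.6)]
  wrist@z [-0.019  -0.1442  0.04  ]
  wrist@z [-0.0217 -0.1429  0.05  ]
  wrist@z [-0.0254 -0.1412  0.064 ]
inner [ 0.4867 -0.0743  0.0417] [-0.0191 -0.1061  0.0417] [np.float64(2.4), np.float64(10.4), np.float64(8.5)]
  wrist@z [-0.0198 -0.1082  0.04  ]
  wrist@z [-0.0225 -0.1082  0.05  ]
  wrist@z [-0.0261 -0.1081  0.064 ]
bolt [-0.0584 -0.0871  0.01  ]
bolt [-0.059   0.0831  0.01  ]
bolt [ 0.0618 -0.0872  0.01  ]
bolt [0.0622 0.0833 0.01  ]
pad [-0.0125 -0.091   0.093 ]
pad [-0.0177 -0.056   0.093 ]
pad [ 0.012  -0.0899  0.093 ]
pad [ 0.0098 -0.053   0.093 ]
block [-0.0338  0.0152  0.074 ]
block [-0.0315  0.0592  0.074 ]
block [0.0173 0.0212 0.074 ]
block [0.0166 0.0709 0.074 ]
stop [-0.0304  0.0332  0.06  ]
```

arm_command --commands '[[[0, 0, 0, 0, 0, 7], [0, 0, 0, 0, 0, 7], [0, 0, 0, 0, 0, 7], [0, 0, 0, 0, 0, 7], [0, 0, 0, 0, 0, 7], [0, 0, 0, 0, 0, 7], [0, 0, 0, 0, 0, 7], [0, 0, 0, 0, 0, 7], [0, 0, 0, 0, 0, 7], [0, 0, 0, 0, 0, 7]]]'

```text
time: 11.3
eef_pos: [0.4825, -0.072, 0.1972]
tcp_rot: [1.0, 0.008, -0.001, -0.0]
contact_force: [0.4, 0.2, 0.5]
opening: 0.5
```

arm_command --commands '[[[0, 0, 0, 0, 0, 7], [0, 0, 0, 0, 0, 7], [0, 0, 0, 0, 0, 6], [0, 0, 0, 6.5, 0, 0], [0, 0, 0, 6.5, 0, 0], [0, 0, 0, 6.5, 0, 0], [0, 0, 0, 6.5, 0, 0], [0, 0, 0, 6.5, 0, 0], [0, 0, 0, 6.5, 0, 0], [0, 0, 0, 6, 0, 0]]]'

```text
time: 12.13
eef_pos: [0.4829, -0.0728, 0.1981]
tcp_rot: [0.91, -0.151, 0.063, -0.38]
contact_force: [0.5, 0.3, -0.2]
opening: 0.5
```

```bash
cat > g.py <<'E'
from h import *
import sys
np.set_printoptions(precision=4,suppress=True)
yv=np.array([.322,.947,0]);xv=np.array([.947,-.322,0]);zv=np.array([0,0,1.]);O=np.array([.5399,.0176,0])
A=np.c_[xv,yv,zv]
if __name__=='__main__':
    s=ctrl.get_state();M=R.from_quat(s['tcp_rot']).as_matrix();p=np.array(s['eef_pos'])
    print('t',s['time'],'q',s['qpos'].round(3),'open',s['opening'])
    print('tool axes in vise frame\n',A.T@M); print('tcp vise',A.T@(p-O),'F vise',A.T@s['contact_force'])
    th=np.radians(-53); g=np.array([34e-3*-np.cos(th),-.124,.064+.034*np.sin(th)])
    tz=A.T@M[:,2]; tgt=g+np.array([0,-.009,0])+.016*tz
    print('target vise',tgt,'delta tool cm',100*(M.T@(O+A@tgt-p)))
E
python3 g.py
```

```text
t 12.1333 q [-0.722 -0.007  2.114  0.723  1.446 -0.643] open 0.5001757404480269
tool axes in vise frame
 [[ 1.0002 -0.0002  0.0004]
 [-0.0004 -0.7033  0.7112]
 [ 0.0001 -0.711  -0.7032]]
tcp vise [-0.0249 -0.104   0.1981] F vise [ 0.3505  0.3888 -0.1821]
target vise [-0.0205 -0.1216  0.0256] delta tool cm [ 0.4402 13.5106 10.8703]
```

arm_command --commands '[[[0.1, 3.4, 0, 0, 0, 0], [0.1, 3.4, 0, 0, 0, 0], [0.1, 3.4, 0, 0, 0, 0], [0.1, 3.3, 0, 0, 0, 0], [0, 0, 3.0, 0, 0, 0], [0, 0, 3.0, 0, 0, 0], [0, 0, 0, 0, 0, 0], [0, 0, 0, 0, 0, 0]]]'

```text
time: 12.8
eef_pos: [0.4684, -0.1223, 0.0586]
tcp_rot: [0.911, -0.151, 0.06, -0.379]
contact_force: [0.1, -0.4, -0.2]
opening: 0.496
```

```bash
python3 g.py; python3 c.py k6
```

```text
t 12.8 q [-0.814  0.271  2.12   0.71   1.28  -0.886] open 0.49607553350768
tool axes in vise frame
 [[ 1.0002 -0.0021 -0.0048]
 [ 0.0019 -0.7056  0.709 ]
 [-0.0049 -0.7088 -0.7054]]
tcp vise [-0.0227 -0.1555  0.0586] F vise [ 0.2349 -0.298  -0.1966]
target vise [-0.0205 -0.1217  0.0256] delta tool cm [ 0.2387 -0.0373  4.7254]
12.8 [ 0.468362   -0.12226433  0.05863995] [-0.814  0.271  2.12   0.71   1.28  -0.886] [ 0.1 -0.4 -0.2]
```

View pics/k6.png

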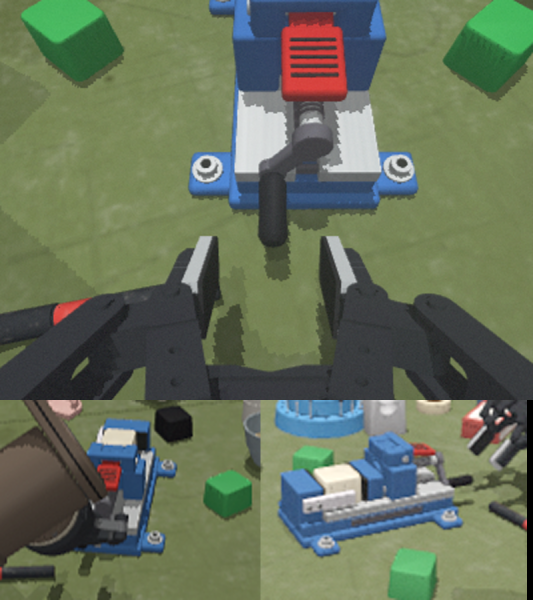

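The wrist view shows the grip's outer end at about (272,238), centred between the open fingers, the hub at (315,140) and the arm pointing down-left. I refine the grip angle from this.

```bash
python3 - <<'E'
from g import *
import pickle
s=pickle.load(open('k6.pkl','rb'));K,T=cam('wrist',s)
def aty(px,y):
    uv=(px[0]/1.333+120,px[1]/1.333+60);d=A.T@(T[:3,:3]@np.linalg.inv(K)@np.array([*uv,1.]));c=A.T@(T[:3,3]-O);return c+d*(y-c[1])/d[1]
for n,px,y in [('outer',(272,236),-.143),('inner-grip',(271,185),-.108),('hub',(315,140),-.104)]: print(n,aty(px,y))
for th in (-40,-50,-60):
    t=np.radians(th)
    for y in(-.143,-.105):
        q=proj(K,T,O+A@np.array([-.034*np.cos(t),y,.064+.034*np.sin(t)]));print(th,y,(q-[120,60])*1.333)
E
```

```text
outer [-0.0197 -0.143   0.0445]
inner-grip [-0.0201 -0.108   0.0296]
hub [ 0.0005 -0.104   0.0677]
-40 -0.143 [258.6983 237.7812]
-40 -0.105 [259.7115 169.1236]
-50 -0.143 [267.4918 240.6237]
-50 -0.105 [267.708  172.9788]
-60 -0.143 [277.287  242.8451]
-60 -0.105 [276.6456 175.9994]
```

arm_command --commands '[[[0.25, 0, 1.5, 0, 0, 0], [0, 0, 1.6, 0, 0, 0], [0, 0, 1.6, 0, 0, 0], [0, 0, 0, 0, 0, 0]]]'

```text
time: 13.28
eef_pos: [0.482, -0.0925, 0.0267]
tcp_rot: [0.911, -0.15, 0.062, -0.378]
contact_force: [-0.6, 0.1, -0.4]
opening: 0.5
```

arm_command --commands '[[[0, 0, 0, 0, 0, 0], [0, 0, 0, 0, 0, 0], [0, 0, 0, 0, 0, 0], [0, 0, 0, 0, 0, 0], [0, 0, 0, 0, 0, 0], [0, 0, 0, 0, 0, 0]]]' --hand 0 --squeeze 50

```text
time: 13.78
eef_pos: [0.4827, -0.0949, 0.0277]
tcp_rot: [0.912, -0.151, 0.063, -0.377]
contact_force: [-2.9, -4.0, 2.9]
opening: 0.144
```

```bash
python3 g.py
```

```text
t 13.7833 q [-0.754  0.326  2.128  0.762  1.199 -0.904] open 0.14439164643603647
tool axes in vise frame
 [[ 1.0002  0.0007  0.0017]
 [-0.0007 -0.7083  0.7062]
 [ 0.0017 -0.706  -0.7082]]
tcp vise [-0.018  -0.1249  0.0277] F vise [-1.4424 -4.7538  2.9045]
target vise [-0.0204 -0.1217  0.0255] delta tool cm [-0.2461 -0.0679  0.3793]
```

arm_command --commands '[[[0, 0, -0.2, 0, 0, 0], [-0.34, -0.2, -0.2, 0, 0, 0], [-0.35, -0.2, -0.2, 0, 0, 0], [-0.51, -0.51, -0.51, 0, 0, 0], [0, 0, 0, 0, 0, 0]]]'

```text
time: 14.2
eef_pos: [0.4695, -0.0904, 0.0422]
tcp_rot: [0.911, -0.15, 0.062, -0.378]
contact_force: [-1.3, -0.3, -1.5]
opening: 0.142
```

```bash
python3 g.py|grep -v targ
```

```text
t 14.2 q [-0.766  0.274  2.16   0.749  1.223 -0.894] open 0.14180133020946917
tool axes in vise frame
 [[ 1.0002  0.     -0.0013]
 [ 0.001  -0.707   0.7075]
 [-0.0009 -0.7074 -0.7068]]
tcp vise [-0.0319 -0.125   0.0422] F vise [-1.0819 -0.7064 -1.4724]
```

arm_command --commands '[[[-0.31, -0.59, -0.59, 0, 0, 0], [-0.09, -0.63, -0.63, 0, 0, 0], [0.15, -0.61, -0.61, 0, 0, 0], [0.37, -0.57, -0.57, 0, 0, 0], [0.56, -0.49, -0.49, 0, 0, 0], [0, 0, 0, 0, 0, 0]]]'

```text
time: 14.7
eef_pos: [0.4787, -0.094, 0.0849]
tcp_rot: [0.911, -0.15, 0.064, -0.378]
contact_force: [-1.9, -0.9, 3.0]
opening: 0.144
```

```bash
python3 g.py|grep tcp
```

```text
tcp vise [-0.0221 -0.1254  0.0849] F vise [-1.5184 -1.5172  2.9979]
```

arm_command --commands '[[[0.72, -0.37, -0.37, 0, 0, 0], [0.84, -0.22, -0.22, 0, 0, 0], [0.89, -0.06, -0.06, 0, 0, 0], [0.87, 0.1, 0.1, 0, 0, 0], [0.81, 0.26, 0.26, 0, 0, 0], [0, 0, 0, 0, 0, 0]]]'

```text
time: 15.2
eef_pos: [0.5169, -0.1061, 0.0856]
tcp_rot: [0.911, -0.151, 0.062, -0.379]
contact_force: [0.4, 4.0, -4.3]
opening: 0.143
```

```bash
python3 g.py|grep tcp
```

```text
tcp vise [ 0.0181 -0.1245  0.0856] F vise [-0.9258  3.9506 -4.2961]
```

arm_command --commands '[[[0.69, 0.3, 0.5, 0, 0, 0], [0.51, 0.45, 0.57, 0, 0, 0], [0.31, 0.55, 0.62, 0, 0, 0], [0.09, 0.63, 0.63, 0, 0, 0], [-0.15, 0.61, 0.61, 0, 0, 0], [0, 0, 0, 0, 0, 0]]]'

```text
time: 15.7
eef_pos: [0.5294, -0.1086, 0.0466]
tcp_rot: [0.911, -0.151, 0.061, -0.378]
contact_force: [-7.8, 0.9, -0.4]
opening: 0.146
```

```bash
python3 g.py|grep -v tar
```

```text
t 15.7 q [-0.713  0.371  2.014  0.766  1.236 -0.829] open 0.14649240693962376
tool axes in vise frame
 [[ 1.0002 -0.0015 -0.0035]
 [ 0.0014 -0.7065  0.708 ]
 [-0.0035 -0.7079 -0.7064]]
tcp vise [ 0.0307 -0.1229  0.0466] F vise [-7.6718 -1.6333 -0.3806]
```

arm_command --commands '[[[-0.47, 0.57, 0.57, 0, 0, 0], [-0.64, 0.48, 0.48, 0, 0, 0], [-0.72, 0.36, 0.36, 0, 0, 0], [-0.84, 0.22, 0.22, 0, 0, 0], [0, 0, 0, 0, 0, 0], [0, 0, 0, 0, 0, 0]]]'

```text
time: 16.2
eef_pos: [0.5069, -0.1001, 0.025]
tcp_rot: [0.911, -0.152, 0.064, -0.378]
contact_force: [1.9, 4.1, -2.1]
opening: 0.144
```

```bash
cat >> g.py <<'E'
    v=A.T@(p-O); r=np.array([v[0]+.0017,v[2]-.0577]); th=np.arctan2(r[1],-r[0]); F=A.T@s['contact_force']
    print('theta',np.degrees(th)%360,'r',np.hypot(*r),'Ft',F[0]*np.sin(th)+F[2]*np.cos(th),'Fr',-F[0]*np.cos(th)+F[2]*np.sin(th))
E
python3 g.py|egrep 'tcp|the|q'
```

```text
t 16.2 q [-0.731  0.371  2.073  0.777  1.196 -0.884] open 0.14411299318969611
tcp vise [ 0.0066 -0.1221  0.025 ] F vise [ 0.5102  4.5255 -2.0833]
theta 255.72477995270563 r 0.03377191997605239 Ft 0.019299531592623043 Fr 2.1448146571835314
```

arm_command --commands '[[[-0.89, 0.0, 0.13, 0, 0, 0], [-0.87, -0.16, -0.04, 0, 0, 0], [-0.81, -0.28, -0.24, 0, 0, 0], [-0.69, -0.4, -0.4, 0, 0, 0], [0, 0, 0, 0, 0, 0], [0, 0, 0, 0, 0, 0]]]'

```text
time: 16.7
eef_pos: [0.4753, -0.088, 0.0352]
tcp_rot: [0.912, -0.151, 0.063, -0.377]
contact_force: [-1.3, -0.3, -1.1]
opening: 0.143
```

```bash
python3 g.py|egrep 'tcp|the|q'
```

```text
t 16.7 q [-0.755  0.294  2.152  0.76   1.207 -0.897] open 0.14290610196030146
tcp vise [-0.0272 -0.1208  0.0352] F vise [-1.1305 -0.6683 -1.1211]
theta 318.5534853126449 r 0.03403344614250354 Ft -0.09208804316639962 Fr 1.5894834465537033
```

arm_command --commands '[[[-0.5, -0.51, -0.51, 0, 0, 0], [-0.31, -0.59, -0.59, 0, 0, 0], [-0.09, -0.63, -0.63, 0, 0, 0], [0.15, -0.61, -0.61, 0, 0, 0], [0, 0, 0, 0, 0, 0]]]'

```text
time: 17.12
eef_pos: [0.469, -0.0852, 0.0692]
tcp_rot: [0.911, -0.151, 0.064, -0.377]
contact_force: [5.9, 1.4, -3.6]
opening: 0.145
```

```bash
python3 g.py|egrep 'tcp|the|q'
```

```text
t 17.1167 q [-0.76   0.208  2.171  0.743  1.257 -0.853] open 0.14469406475285046
tcp vise [-0.034  -0.1202  0.0692] F vise [ 5.112   3.2512 -3.6021]
theta 19.64066776766532 r 0.03434571168837545 Ft -1.6742944590692443 Fr -6.025281390154585
```

arm_command --commands '[[[0.45, -0.62, -0.52, 0, 0, 0], [0.6, -0.52, -0.46, 0, 0, 0], [0.72, -0.36, -0.36, 0, 0, 0], [0, 0, 0, 0, 0, 0], [0, 0, 0, 0, 0, 0]]]'

```text
time: 17.53
eef_pos: [0.4845, -0.0899, 0.0878]
tcp_rot: [0.912, -0.15, 0.061, -0.377]
contact_force: [-4.8, -3.5, -5.2]
opening: 0.145
```

```bash
python3 g.py|egrep 'tcp|the|q'
```

```text
t 17.5333 q [-0.744  0.203  2.13   0.737  1.287 -0.809] open 0.14493171915252961
tcp vise [-0.0179 -0.1197  0.0878] F vise [-3.3628 -4.8771 -5.1515]
theta 61.751051016562776 r 0.034169126488330315 Ft -5.4004943953894085 Fr -2.9463891338983155
```

arm_command --commands '[[[0.26, -0.09, -0.09, 0, 0, 0], [0, 0, 0, 0, 0, 0], [0, 0, 0, 0, 0, 0]]]'

```text
time: 17.78
eef_pos: [0.4858, -0.0904, 0.0885]
tcp_rot: [0.912, -0.15, 0.06, -0.378]
contact_force: [-6.9, -2.5, -4.7]
opening: 0.14
```

```bash
python3 g.py|egrep 'tcp|the|q'; python3 c.py k7
```

```text
t 17.7833 q [-0.742  0.205  2.125  0.736  1.29  -0.806] open 0.14039364958073644
tcp vise [-0.0165 -0.1196  0.0885] F vise [-5.7371 -4.6126 -4.6704]
theta 64.39241757009802 r 0.03414048921945501 Ft -7.192120987413663 Fr -1.7320242622483697
17.7833 [ 0.48581638 -0.09035496  0.08848705] [-0.742  0.205  2.125  0.736  1.29  -0.806] [-6.9 -2.5 -4.7]
```

The tangential resistance is now about 7.2 N and the turn is stiff, which is within the 5–10 N firm range. I let go and retreat.

arm_command --commands '[[[0, 0, 0, 0, 0, 0], [0, 0, 0, 0, 0, 0], [0, 0, 0, 0, 0, 0], [0, 0, 0, 0, 0, 0], [0, 0, -1.5, 0, 0, 0], [0, 0, -3.0, 0, 0, 0], [0, 0, -3.0, 0, 0, 0], [0, 0, -3.0, 0, 0, 0], [0, 0, 0, 0, 0, 0], [0, 0, 0, 0, 0, 0]]]' --hand 0.5

```text
time: 18.77
eef_pos: [0.4652, -0.1629, 0.1654]
tcp_rot: [0.912, -0.151, 0.065, -0.376]
contact_force: [0.2, -0.5, 0.3]
opening: 0.503
```

```bash
python3 c.py k8
```

```text
18.7667 [ 0.46519163 -0.16290143  0.16539361] [-0.874  0.116  2.05   0.655  1.472 -0.783] [ 0.2 -0.5  0.3]
```

View pics/k8.png

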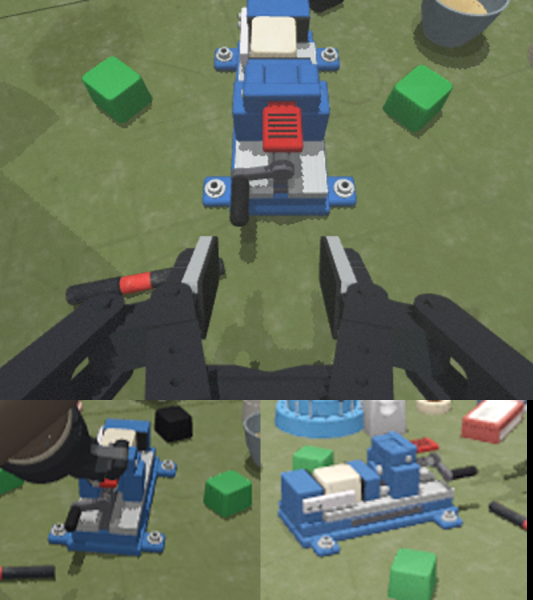

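The wrist view shows the arm pointing left (grip about (240,200), hub (285,170)), so the crank sprang back from about 64°. The bowl and marker stand where they were. I check the numbers and feel the torque again.

```bash
python3 - <<'E'
from g import *
import pickle
s=pickle.load(open('k8.pkl','rb'));K,T=cam('wrist',s)
f=lambda p:(A.T@(p-O)).round(4)
px=lambda x,y:(x/1.333+120,y/1.333+60)
pc=lambda p:((proj(K,T,O+A@np.array(p))-[120,60])*1.333).round(1)
for n,(x,y),z in [('pad rl',(264,150),.093),('pad rr',(301,150),.093),('pad fl',(266,104),.093),('pad fr',(299,104),.093),('boltL',(214,188),.01),('boltR',(344,188),.01)]: print(n,f(atz(K,T,px(x,y),z)))
for th in (-20,-10,0,10,20):
    t=np.radians(th); print(th,[pc([-.0017-.034*np.cos(t),y,.064+.034*np.sin(t)]) for y in (-.139,-.102)])
# red paddle in wrist k5 vs start side-by-side: numeric blobs
for i in('k5w','k8w'):
    h=cv2.cvtColor(cv2.imread(f'pics/{i}.png'),cv2.COLOR_BGR2HSV);m=cv2.inRange(h,(0,150,80),(8,255,255))|cv2.inRange(h,(172,150,80),(180,255,255))
    n,_,st,c=cv2.connectedComponentsWithStats(m);k=[(st[j].tolist(),c[j].round(1)) for j in range(1,n) if st[j,4]>80];print(i,k)
E
```

```text
pad rl [-0.0138 -0.0972  0.093 ]
pad rr [ 0.0129 -0.0972  0.093 ]
pad fl [-0.0124 -0.0553  0.093 ]
pad fr [ 0.0131 -0.0552  0.093 ]
boltL [-0.061  -0.0862  0.01  ]
boltR [ 0.0603 -0.0863  0.01  ]
-20 [array([238.2, 224.9]), array([239.8, 182. ])]
-10 [array([235.7, 222.2]), array([237.4, 178.7])]
0 [array([234.4, 219.3]), array([236.2, 175.2])]
10 [array([234.5, 216.2]), array([236.4, 171.5])]
20 [array([236. , 213.1]), array([237.8, 167.8])]
k5w [([253, 79, 17, 24, 274], array([260.5,  90.2])), ([338, 200, 41, 30, 841], array([357.5, 214.3]))]
k8w [([317, 137, 30, 37, 763], array([331.2, 155.4])), ([210, 264, 24, 16, 278], array([221.1, 271.8]))]
```

The saddle has moved back about 4 mm since the lever was let go, which fits the half-nut dropping in. I regrasp the grip to feel that the clamp is tight.

arm_command --commands '[[[-2.3, 2.7, 0, 0, 0, 0], [0, 0, 3.3, 0, 0, 0], [0, 0, 3.3, 0, 0, 0], [0, 0, 3.3, 0, 0, 0], [0, 0, 3.2, 0, 0, 0], [0, 0, 0, 0, 0, 0]]]'

```text
time: 19.42
eef_pos: [0.4619, -0.077, 0.0466]
tcp_rot: [0.91, -0.151, 0.057, -0.381]
contact_force: [0.2, 0.4, -0.2]
opening: 0.505
```

arm_command --commands '[[[0, 0, 0, 0, 0, 0], [0, 0, 0, 0, 0, 0], [0, 0, 0, 0, 0, 0], [0, 0, 0, 0, 0, 0], [0, 0, 0, 0, 0, 0]]]' --hand 0

```text
time: 19.83
eef_pos: [0.4681, -0.0846, 0.053]
tcp_rot: [0.911, -0.152, 0.066, -0.378]
contact_force: [8.3, 6.6, -4.4]
opening: 0.144
```

```bash
python3 g.py|egrep 'tcp|the|q'
```

```text
t 19.8333 q [-0.762  0.239  2.176  0.754  1.23  -0.881] open 0.1441564392086259
tcp vise [-0.0351 -0.1199  0.053 ] F vise [ 5.7546  8.9353 -4.413 ]
theta 351.9618561203147 r 0.03368156454302905 Ft -5.17434987558968 Fr -5.080963816295476
```

arm_command --commands '[[[0.1, -0.45, -0.2, 0, 0, 0], [0.1, -0.4, -0.35, 0, 0, 0], [0.15, -0.3, -0.3, 0, 0, 0], [0, 0, 0, 0, 0, 0], [0, 0, 0, 0, 0, 0]]]'

```text
time: 20.25
eef_pos: [0.4679, -0.0841, 0.0655]
tcp_rot: [0.912, -0.15, 0.061, -0.376]
contact_force: [-6.2, -3.9, -4.0]
opening: 0.142
```

```bash
python3 g.py|egrep 'tcp|the|q'
```

```text
t 20.25 q [-0.757  0.214  2.172  0.738  1.252 -0.854] open 0.1422274390346882
tcp vise [-0.0354 -0.1195  0.0655] F vise [-4.5719 -5.7182 -3.9872]
theta 13.010383069124465 r 0.03458737977897732 Ft -4.914148044983647 Fr 3.556899271448089
```

arm_command --commands '[[[0.31, -0.59, -0.59, 0, 0, 0], [0.51, -0.51, -0.51, 0, 0, 0], [0.3, -0.17, -0.17, 0, 0, 0], [0, 0, 0, 0, 0, 0], [0, 0, 0, 0, 0, 0]]]'

```text
time: 20.67
eef_pos: [0.4762, -0.0866, 0.0837]
tcp_rot: [0.912, -0.148, 0.057, -0.378]
contact_force: [-15.8, -5.4, 3.6]
opening: 0.144
```

```bash
python3 g.py|egrep 'tcp|the|q'
```

```text
t 20.6667 q [-0.748  0.197  2.146  0.73   1.286 -0.818] open 0.14398002748579752
tcp vise [-0.0268 -0.1191  0.0837] F vise [-13.2625 -10.1788   3.6238]
theta 46.06853604959971 r 0.036128093240041514 Ft -7.037029686936279 Fr 11.811248572626035
```

arm_command --commands '[[[0.08, -0.25, -0.25, 0, 0, 0], [0.15, -0.1, -0.1, 0, 0, 0], [0, 0, 0, 0, 0, 0], [0, 0, 0, 0, 0, 0]]]'

```text
time: 21.0
eef_pos: [0.4796, -0.0877, 0.0878]
tcp_rot: [0.912, -0.15, 0.059, -0.377]
contact_force: [-8.0, -3.1, -4.0]
opening: 0.144
```

```bash
python3 g.py|egrep 'tcp|the|q'
```

```text
t 21.0 q [-0.745  0.193  2.141  0.732  1.288 -0.809] open 0.1437786774591519
tcp vise [-0.0232 -0.1191  0.0878] F vise [-6.6053 -5.4788 -3.9926]
theta 54.386628725984686 r 0.03698845650162261 Ft -7.694847184585331 Fr 0.600487102152933
```

It resisted at once (about 5 N at 13°, 7.7 N at 54°), so the clamp is loaded and firm. I release with a wide opening and back off.

arm_command --commands '[[[0, 0, 0, 0, 0, 0], [0, 0, 0, 0, 0, 0], [0, 0, 0, 0, 0, 0], [0, 0, 0, 0, 0, 0], [0, 0, -1.5, 0, 0, 0], [0, 0, -3.0, 0, 0, 0], [0, 0, -3.5, 0, 0, 0], [0, 0, -3.5, 0, 0, 0], [0, 0, -3.5, 0, 0, 0], [0, 0, 0, 0, 0, 0]]]' --hand 0.8

```text
time: 21.83
eef_pos: [0.4503, -0.1936, 0.2008]
tcp_rot: [0.913, -0.151, 0.068, -0.374]
contact_force: [1.1, -0.1, 0.6]
opening: 0.804
```

arm_command --commands '[[[0, 0, -3.5, 0, 0, 0], [0, 0, -3.5, 0, 0, 0], [0, 0, 0, 0, 0, 0], [0, 0, 0, 0, 0, 0]]]'

```text
time: 22.17
eef_pos: [0.433, -0.236, 0.2456]
tcp_rot: [0.912, -0.151, 0.064, -0.376]
contact_force: [-0.6, 0.4, -0.0]
opening: 0.797
```

```bash
python3 c.py k9; python3 -c "
import cv2,numpy as np
b=cv2.resize(cv2.imread('pics/k9w.png')[70:250,190:430],None,fx=2.5,fy=2.5,interpolation=2)
a=cv2.resize(cv2.imread('pics/k9c.png')[150:290,230:470],(600,350),interpolation=2)
o=np.vstack([a,b]);cv2.imwrite('pics/f.png',cv2.resize(o,None,fx=.74,fy=.74,interpolation=3));print(o.shape)"
```

```text
22.1667 [ 0.43295106 -0.23598898  0.24556491] [-1.004  0.069  1.937  0.589  1.67  -0.781] [-0.6  0.4 -0. ]
(800, 600, 3)
```

View pics/f.png

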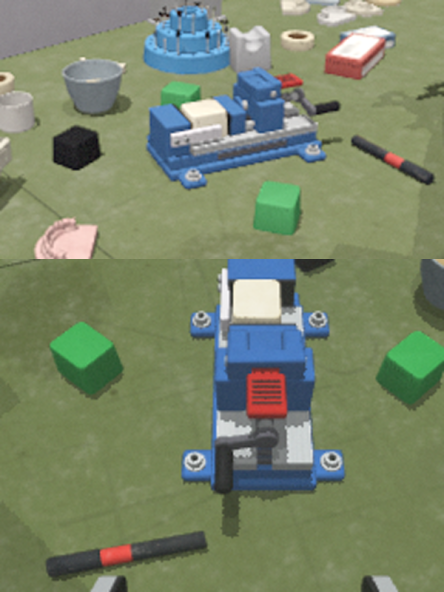

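The last view shows the block against the stop between the jaws, the paddle up, and the crank at rest. The bowl, cast and marker are undisturbed, and the robot is clear.

```bash
python3 -c "
from plant import ctrl
print(ctrl.sign_off())"
```

```text
the job is handed in; nothing more can be done
None
```

The plaster block is clamped in the vise and the job is handed in, at about 22 s of the 62 s allowed.

**What I did:**
- **Block to the stop:** I pressed on the block's top with about 8 N and drew it to the stop. The pull rose to 4.4 N there, against about 1.8 N of sliding drag.
- **Jaw to the block:** With the lever held down I slid the saddle 52 mm, until the block met the fixed jaw at about 9 N. Then I let the lever go.
- **Tightening:** I turned the crank clockwise about 480°, to 7.2 N tangentially.
- **Second grip:** After I let go, the crank sprang back about 70°, more than I expected. I gripped it again and it resisted at once. I took it to 7.7 N, well below the 15 N that crushes the plaster.

**Last checks:**
- The saddle had moved back about 4 mm, which fits the half-nut having dropped home. I did not measure the lever angle directly, so that rests on the saddle shift and on the crank holding load.
- After the second release the crank sprang back again.
- The final pictures show the block between the jaws and at the stop, and the lever up. The bowl, cast and marker are where they were, and the robot is clear of everything.

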